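# Seat a lock cylinder in the rotary holder and bring it to zero

### The arm

A 6-joint arm with a two-finger parallel gripper is mounted at the origin on a cart in front of the work surface, level with it; the furniture and walls round the work are solid. World frame = base frame: x ahead of the robot, y to its left, z up, the work surface at z = 0. Lengths are in mm, angles in rad, forces in N, time in s.
With the tool pointing down it reaches from about 350 to 975 mm from the base axis. Payload 7.1 kg.
Tool frame: the origin (TCP) lies at the very end of the fingers, on their centre line; the grasp point (between the pads) lies 19 mm behind it; z points along the fingers, y is the line along which they close (so a half turn about z gives the same grasp; the last joint's range is limited). The gripper opens to 88 mm and grips with 3 to 60 N. Pads are 20 mm wide; open, the fingers measure 115 mm over their backs; the gripper's body (75 mm by 178 mm) begins 61 mm behind the grasp point.
Start: joints at [1.157, 0.423, 1.63, -0, 1.089, -0.019], TCP at [240.357, 576.917, 222.675] pointing down, gripper open.
Joint ranges: [-3, 3], [-0.9, 2.11], [0.09, 2.58], [-1.31, 4.45], [0.11, 2.69], [-2.54, 2.54]. Speed limits (rad/s): [2.39, 2.39, 3.01, 3.14, 3.14, 3.14].

### API

Orientations are given as a rotation vector (axis times angle).
In Python, from workcell import * gives the robot as it stands.
- The arm moves only by the tool step_arm, never from a script. Its argument "deltas" is a list of rows, each a list of 3 entries, a list of its own where there are three numbers: the shift along the tool's x, y, z in units of 300 mm (1.0 is 300 mm), then the turn, a rotation vector about the tool's x, y, z in units of 1.5 rad (1.0 is 1.5 rad), then the gripper command: -1 is shut, 1 is fully open, values between are in proportion. In form: [[[dx, dy, dz], [rx, ry, rz], gripper], ...]. A call has 1 to 20 rows; each row is the pose to reach, as a shift and turn from the pose commanded when the call began, along the tool's axes at that moment; what a row does not reach only later rows make up. A row lasts 1/12 s, in which the tool goes at most 41.7 mm and 7.16 degrees, less where a joint would pass 70% of its speed; a pose out of reach is approached as far as the arm can. A call with a number of a shift or a turn outside -1 to 1 is refused whole. A call with a gripper value outside its range is refused whole. The fingers move at their own pace and stop on an object; the grip force is fixed at half the most. Time passes only in rows, so rows that repeat a pose let the fingers close. It gives the time, the measured TCP pose, the force, the opening and the grip force at its end, in the units of the state.
- get_obs(): the state, without advancing time (a new reading comes with each control period).
- get_image(name): name is "side" or "top" or "wrist"; returns a dict with "pixels" (480x640x3 uint8, red, green, blue), "fx", "fy", "cx", "cy" (pixels), "T" (4x4, takes a point from camera to world coordinates). Camera axes: x right, y down, z forward; pixel columns grow to the right and rows downward; lengths in mm; the calibration is good to about 2 mm. A picture is of the moment at which its call begins. There is no depth.
- close_job(): hands the job in; it is judged then, once.
The state is a dict: "t": time; "qpos": joint angles; "qvel": joint speeds; "joint_torque": joint torques, N m; "ee_pos": TCP position; "orientation": TCP orientation; "ft_force": force on the tool from outside, world axes, zero at the start; "moment": the same for the moment, N m; "width": finger opening in mm; "grasp_force": force on a finger pad.
Only numpy, scipy, OpenCV 4.12 (cv2) and the standard library are available. Lean on these libraries where they do the work, as an engineer would, in place of code of your own. Each camera call takes 0.05 s, during which the arm holds its last target. There are 200 camera calls.

### The job

Mount the brass lock cylinder in the rotary holder for examination. First stand it on its tail on the desk and let go, so that you can take it again from above by its hexagonal head; then lower it into the holder's bore and feel, without forcing it, for the angle at which the notch in its tail drops over the hidden drive pin, so that it goes fully home. Turn it clockwise until the red line on its head meets the red zero line of the holder and let go; leave the padlock, the double lock cylinder and the loupe where they lie.

Things in the scene. Friction and masses are not known exactly. Their poses are not given: they have to be found in the camera images.
- lock: loose brass lock cylinder, 61 mm long, 0.25 to 0.35 kg. Origin: centre of the tail's end face; z runs along the axis from tail to head. Round body, 28 mm thick, to z = 37 mm; hexagonal head, 28 mm across flats, from z = 37 to 61 mm, flats looking to 0, 60, 120.. degrees about z from +x. At first it lies flat, its x axis up, its axis 14 mm over the desk, head to the robot's left (+y) within 30 degrees
- lock_notch (a point): mouth of the only notch in the lock cylinder's tail, at its +x side on the end face (x = 14 mm, z = 0): 9 mm wide (across y), 9 mm deep along z, cut from the side at +x to 3.5 mm from the axis
- lock_line (a point): outer end of the red index line on the lock cylinder's head end face, 14 mm from the axis to +x (the same side as the notch), at z = 61 mm in the cylinder's frame; the line also runs down that flat of the head
- lock_head (a point): middle of the hexagonal head, on the axis, at z = 49 mm in the lock cylinder's frame
- holder: rotary cylinder holder, fixed to the desk: aluminium base plate 104 x 92 x 10 mm, on it a black round housing of 60 mm diameter, rim 50 mm above the desk. Origin on the desk under the bore's axis, z up; its front with the red zero line is its -x side, roughly to the robot. White ticks every 15 degrees go anticlockwise from the zero line. Bore upright, 30.6 mm diameter, oiled, widening to 38 mm over the top 6 mm
- bore_floor (a point): centre of the bore's floor, 14 mm above the desk: a nest that turns about the bore's axis against 0.12 N m of friction and stays where left. It carries an upright drive pin: 6 mm thick, domed, 7 mm high, 8.5 mm off the axis, left at an unknown angle 17 to 80 degrees anticlockwise (from above) of the zero line; stops at 5 degrees clockwise and 86 anticlockwise of it
- bore_mouth (a point): centre of the bore's mouth, 50 mm above the desk. Notch not over the pin: the lock cylinder stops 7 mm short of home. Notch within about 6 degrees of the pin (up to 10 if well centred): it drops. Fully home its tail stands on the bore's floor (origin 14 mm above the desk, head from 51 to 75 mm) and turning it turns the nest
- zero_line (a point): middle of the red zero line on the holder's rim, 23.5 mm from the bore's axis to the front (-x), 50 mm above the desk
- padlock: bystander: brass padlock lying flat, 67 x 40 x 15 mm, origin at its middle on the desk
- euro_cylinder_a: bystander: brass double lock cylinder lying on its side, 37 x 64 x 17 mm, origin at its middle on the desk
- loupe: bystander: small folding loupe, 26 x 34 x 16 mm, origin at its middle on the desk
There are look-alikes about, which are no part of the job. What is shaped like the lock but turquoise is not meant.

How it is judged:
By the outcome, as a careful person would: the job done as asked, in the order asked, and still so for the second after the job is handed in, with the robot touching nothing.
It also fails if it takes over 72 s, if anything falls off the work surface, if the arm or the gripper's body presses on something with over 40 N, if the wrist force passes 120 N, or if a joint passes its speed limit or range.

## Working session

There is one attempt and no reset: what is moved stays moved. The work goes in short steps, Python scripts to look and compute and a tool call to move; the robot and the scene stay as the last step left them, time stands still between calls to the robot, and variables do not carry over. Pictures are saved under pics/ and viewed, at most 10 in all, crops included, and the job is handed in when it is done.

Besides the shell and the picture viewer there is one more tool, called after "Emit:" as name(argument=value, ...) on one line, values as JSON. step_arm: Moves the arm, as the interface text tells. Its arguments: {"type":"object","properties":{"deltas":{"type":"array","items":{"type":"array"}}},"required":["deltas"]}

```bash
mkdir -p pics; ls; python3 - <<'E'
from workcell import *
import cv2,numpy as np
for n in("top","side"):
    im=get_image(n); cv2.imwrite(f"pics/{n}0.png",im["pixels"][:,:,::-1]); print(n,im["fx"],im["fy"],im["cx"],im["cy"],np.round(im["T"],3).tolist())
print(get_obs())
E
```

```text
pics
top 542.5895783981915 542.5895783981915 319.1689019688615 237.17226252778082 [[-0.007, -0.991, 0.135, 410.235], [-1.0, 0.008, 0.005, 17.311], [-0.006, -0.135, -0.991, 1133.065], [0.0, 0.0, 0.0, 1.0]]
side 466.2714224617685 466.2714224617685 328.3148324439723 233.4205537376719 [[-0.998, -0.024, 0.064, 489.984], [-0.067, 0.542, -0.838, 754.463], [-0.014, -0.84, -0.542, 539.635], [0.0, 0.0, 0.0, 1.0]]
{'t': 0.1, 'qpos': array([ 1.15700700e+00,  4.23756939e-01,  1.63062243e+00,  4.01311935e-05,
        1.08859871e+00, -1.90108223e-02]), 'qvel': array([ 0.00029059, -0.00060419, -0.00058442, -0.0025476 ,  0.00135178,
        0.000945  ]), 'joint_torque': array([ 4.34576332e-04, -5.45618784e+01, -2.74327791e+01,  6.45427289e-02,
        1.87613012e-02, -6.01926718e-05]), 'ee_pos': array([240.14432597, 576.47002186, 221.98062316]), 'orientation': array([-6.16060992e-01, -3.08025676e+00,  2.11326725e-03]), 'ft_force': array([-0.69052605,  0.29882458, -0.59205714]), 'moment': array([ 0.02114398,  0.04242928, -0.06109936]), 'grasp_force': 0.0, 'width': 87.54837369870259}
```

View pics/top0.png

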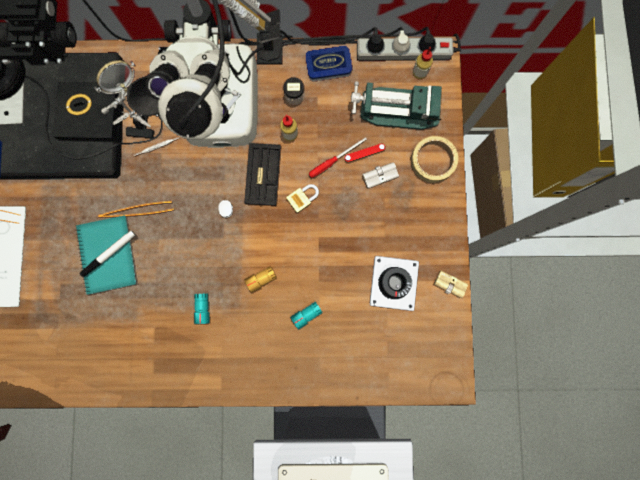

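View pics/side0.png

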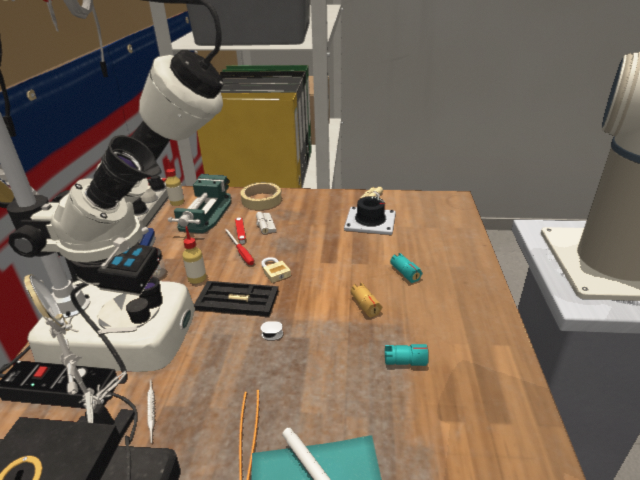

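The top view shows the brass lock at about (260,279), the turquoise look-alikes at (202,308) and (306,315), the holder at (396,284), the brass double cylinder at (451,284) and the padlock at (301,198). In the side view the lock is at (366,300) and the holder at (370,212).

```bash
cat > h.py <<'E'
from workcell import *
import cv2,numpy as np
from scipy.spatial.transform import Rotation as R
def ray(im,u,v,z):
    T=np.array(im["T"]); d=T[:3,:3]@np.array([(u-im["cx"])/im["fx"],(v-im["cy"])/im["fy"],1]); o=T[:3,3]
    return o+d*(z-o[2])/d[2]
def proj(im,p):
    T=np.array(im["T"]); c=T[:3,:3].T@(np.array(p)-T[:3,3]); return c[:2]/c[2]*[im["fx"],im["fy"]]+[im["cx"],im["cy"]]
def brass(im,box):
    h=cv2.cvtColor(im["pixels"],cv2.COLOR_RGB2HSV); m=cv2.inRange(h,(16,150,90),(32,255,255))
    k=np.zeros_like(m); x0,y0,x1,y1=box; k[y0:y1,x0:x1]=255; return m&k
def big(m):
    c=max(cv2.findContours(m,cv2.RETR_EXTERNAL,cv2.CHAIN_APPROX_NONE)[0],key=cv2.contourArea); return c
def st():
    o=get_obs(); r=R.from_rotvec(o["orientation"]).as_matrix()
    print("t",round(o["t"],2),"p",o["ee_pos"].round(1),"z",r[:,2].round(3),"y",r[:,1].round(3),"q",o["qpos"].round(2),"F",o["ft_force"].round(1),"w",round(o["width"],1),round(o["grasp_force"],1)); return o,r
E
python3 - <<'E'
from h import *
im=get_image("top")
c=big(brass(im,(235,255,285,300))); print("area",cv2.contourArea(c),cv2.minAreaRect(c))
P=np.array([ray(im,u,v,16)[:2] for u,v in c[:,0]])
r=cv2.minAreaRect(P.astype(np.float32)); print("lock xy",r)
big4=cv2.boxPoints(r);print(big4.round(1))
cv2.imwrite("pics/lock.png",cv2.resize(im["pixels"][255:305,230:290,::-1],None,fx=8,fy=8,interpolation=cv2.INTER_CUBIC))
g=im["pixels"].astype(int); w=((g.min(2)>140)&(g.max(2)-g.min(2)<40)).astype(np.uint8)*255; k=np.zeros_like(w);k[245:325,360:430]=255
c=big(cv2.morphologyEx(w&k,cv2.MORPH_CLOSE,np.ones((3,3)))) 
r=cv2.minAreaRect(np.array([ray(im,u,v,10)[:2] for u,v in c[:,0]],np.float32)); print("plate",r,cv2.boxPoints(r).round(1))
b=((g.max(2)<75)).astype(np.uint8)*255&k
c=big(b); r=cv2.fitEllipse(np.array([ray(im,u,v,50)[:2] for u,v in c[:,0]],np.float32)); print("rim",r)
cv2.imwrite("pics/hold.png",cv2.resize(im["pixels"][250:315,365:425,::-1],None,fx=8,fy=8,interpolation=cv2.INTER_CUBIC))
a=cv2.imread("pics/lock.png");b=cv2.imread("pics/hold.png");a=cv2.copyMakeBorder(a,0,520-400,0,0,0);o=np.hstack([a,b]);cv2.imwrite("pics/both.png",cv2.resize(o,None,fx=.8,fy=.8))
E
```

```text
area 390.5 ((260.2615661621094, 278.7077331542969), (15.876444816589355, 31.504819869995117), 60.2551155090332)
lock xy ((477.17138671875, 144.8804931640625), (32.82672119140625, 64.34739685058594), 29.4362850189209)
[[447.1 164.8]
 [478.7 108.8]
 [507.3 124.9]
 [475.7 181. ]]
plate ((467.16546630859375, -130.69142150878906), (91.9594955444336, 103.95612335205078), 82.51225280761719) [[ 409.6 -169.5]
 [ 512.7 -183.1]
 [ 524.7  -91.9]
 [ 421.6  -78.3]]
rim ((467.1596374511719, -130.7142791748047), (36.51991271972656, 37.199607849121094), 174.36703491210938)
```

View pics/both.png

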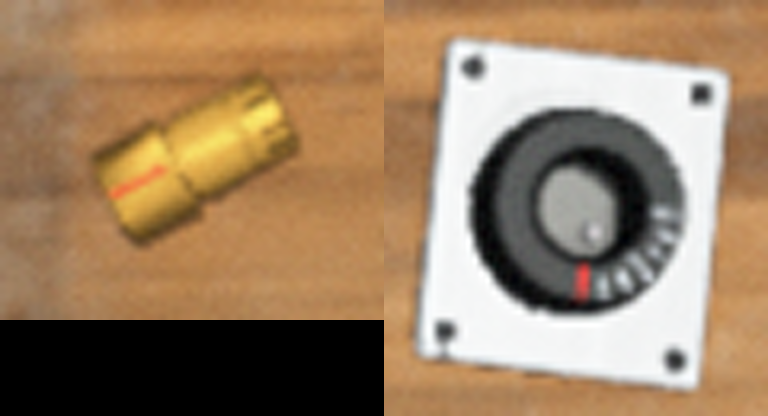

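The brass lock's head with its red line points to the upper left, so its axis is at about 119° in world. The holder's zero line is at image (396,294) and the pin is visible at about (397.7,286).

```bash
cat >> h.py <<'E'
def go(p,y,z):
    "print the deltas from the present pose to TCP p, tool y and z axes"
    o,r=st(); y=np.array(y,float);z=np.array(z,float);z/=np.linalg.norm(z);y-=z*(y@z);y/=np.linalg.norm(y)
    t=np.column_stack([np.cross(y,z),y,z]); s=r.T@(np.array(p)-o["ee_pos"])/300; v=R.from_matrix(r.T@t).as_rotvec()
    print("shift",s.round(4).tolist(),"turn",(v/1.5).round(4).tolist(),"rows",round(max(np.linalg.norm(s)*300/41.7,np.degrees(np.linalg.norm(v))/7.16),1))
H=np.array([467.2,-130.7]); HX=np.array([np.cos(np.radians(-7.5)),np.sin(np.radians(-7.5))])
def hang(p): # angle anticlockwise of zero line
    d=np.array(p[:2])-H; return np.degrees(np.arctan2(-HX[0]*d[1]+HX[1]*d[0],-HX@d))
E
python3 - <<'E'
from h import *
im=get_image("top")
p=ray(im,397.7,286.25,21); print("pin",p,np.linalg.norm(p[:2]-H),hang(p)); print("zero",ray(im,396.1,294,50),hang(ray(im,396.1,294,50)))
print(proj(im,[*H,50]),proj(im,[*H,14]))
a=np.radians(119.4); tail=-np.array([np.cos(a),np.sin(a),0]); d=np.cos(np.pi/6)*np.array([0,0,-1])+.5*tail
g=np.array([478,144.5,14])+8.5*tail; y=[np.sin(a),-np.cos(a),0]
print(g,d); go(g-92*d,y,d)
E
```

```text
pin [ 459.35850288 -136.49846448   21.        ] 9.752500577413725 43.98140147305377
zero [ 442.77015324 -128.908303     50.        ] 3.305409194366969
[396.67969231 281.65980337] [394.30974107 282.59996819]
[482.17268191 137.09468261  14.        ] [ 0.24545188 -0.43560691 -0.8660254 ]
t 0.2 p [240.2 576.6 222.2] z [-0.    -0.001 -1.   ] y [ 0.385  0.923 -0.001] q [ 1.16  0.42  1.63 -0.    1.09 -0.02] F [-0.4 -0.1  0.2] w 87.7 0.0
shift [-1.187, -0.9474, 0.4294] turn [0.115, -0.3358, 0.4318] rows 11.4
```

Emit:
step_arm(deltas=[[[-0.8, -0.64, 0.1], [0.115, -0.336, 0.432], 1], [[-0.8, -0.64, 0.1], [0.115, -0.336, 0.432], 1], [[-0.8, -0.64, 0.1], [0.115, -0.336, 0.432], 1], [[-0.8, -0.64, 0.1], [0.115, -0.336, 0.432], 1], [[-0.8, -0.64, 0.1], [0.115, -0.336, 0.432], 1], [[-0.8, -0.64, 0.1], [0.115, -0.336, 0.432], 1], [[-0.8, -0.64, 0.1], [0.115, -0.336, 0.432], 1], [[-0.8, -0.64, 0.1], [0.115, -0.336, 0.432], 1], [[-0.8, -0.64, 0.1], [0.115, -0.336, 0.432], 1], [[-0.8, -0.64, 0.1], [0.115, -0.336, 0.432], 1], [[-0.8, -0.64, 0.1], [0.115, -0.336, 0.432], 1]])

```text
t: 1.12
ee_pos: [388.1, 308.2, 192.9]
orientation: [1.347, 2.303, -0.358]
ft_force: [0.2, -0.7, 0.2]
width: 88.1
grasp_force: 0.0
```

```bash
python3 - <<'E'
from h import *
a=np.radians(119.4); tail=-np.array([np.cos(a),np.sin(a),0]); d=np.cos(np.pi/6)*np.array([0,0,-1])+.5*tail
g=np.array([478,144.5,14])+8.5*tail; y=[np.sin(a),-np.cos(a),0]
go(g-92*d,y,d)
E
```

```text
t 1.12 p [388.1 308.2 192.9] z [ 0.246 -0.434 -0.867] y [0.871 0.491 0.002] q [ 0.93  0.4   1.87 -0.52  1.16  0.7 ] F [ 0.2 -0.7  0.2] w 88.1 0.0
shift [-0.2663, -0.0073, 0.535] turn [0.001, -0.0009, -0.0007] rows 4.3
```

Emit:
step_arm(deltas=[[[-0.266, -0.007, 0.535], [0, 0, 0], 1], [[-0.266, -0.007, 0.535], [0, 0, 0], 1], [[-0.266, -0.007, 0.535], [0, 0, 0], 1], [[-0.266, -0.007, 0.535], [0, 0, 0], 1], [[-0.266, -0.007, 0.535], [0, 0, 0], 1], [[-0.266, -0.007, 0.535], [0, 0, 0], 1], [[-0.266, -0.007, 0.535], [0, 0, 0], 1]])

```text
t: 1.7
ee_pos: [459.9, 177.3, 93.8]
orientation: [1.347, 2.302, -0.358]
ft_force: [-0.3, -1.1, 0.3]
width: 87.7
grasp_force: 0.0
```

```bash
python3 - <<'E'
from h import *
im=get_image("wrist"); cv2.imwrite("pics/w1.png",im["pixels"][:,:,::-1])
c=big(brass(im,(0,0,640,480))); print(cv2.contourArea(c),cv2.minAreaRect(c))
P=np.array([ray(im,u,v,14)[:2] for u,v in c[:,0]],np.float32); r=cv2.minAreaRect(P); print(r,cv2.boxPoints(r).round(1))
print(proj(im,[478,144.5,14]))
a=np.radians(119.4); tail=-np.array([np.cos(a),np.sin(a),0]); d=np.cos(np.pi/6)*np.array([0,0,-1])+.5*tail
g=np.array([478,144.5,14])+8.5*tail; y=[np.sin(a),-np.cos(a),0]
go(g+8*d,y,d)
E
```

```text
582.5 ((322.0, 210.5), (45.0, 46.0), 90.0)
((468.52020263671875, 161.44387817382812), (30.86130142211914, 39.890804290771484), 27.931060791015625) [[445.5 171.8]
 [464.2 136.6]
 [491.5 151. ]
 [472.8 186.3]]
[321.75248057 232.48641196]
t 1.75 p [460.1 178.1  94.3] z [ 0.247 -0.434 -0.866] y [0.871 0.491 0.003] q [ 0.66  0.51  2.01 -0.72  0.84  0.7 ] F [0.1 0.8 0.5] w 87.6 0.0
shift [-0.0009, -0.0038, 0.3359] turn [0.0018, -0.0006, -0.0007] rows 2.4
```

View pics/w1.png

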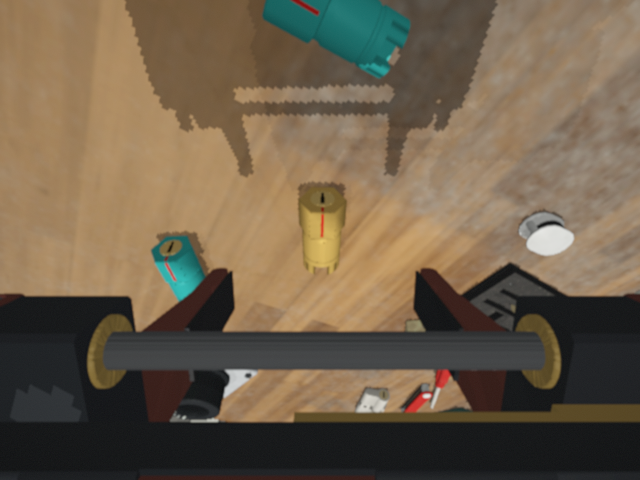

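The wrist view shows the brass lock centred between the fingers at (322,230), its head towards the camera and its axis upright in the image, as predicted. I'll descend and grip.

Emit:
step_arm(deltas=[[[-0.001, -0.004, 0.15], [0, 0, 0], 1], [[-0.001, -0.004, 0.25], [0, 0, 0], 1], [[-0.001, -0.004, 0.3], [0, 0, 0], 1], [[-0.001, -0.004, 0.334], [0, 0, 0], 1], [[-0.001, -0.004, 0.334], [0, 0, 0], 1], [[-0.001, -0.004, 0.334], [0, 0, 0], 1], [[-0.001, -0.004, 0.334], [0, 0, 0], -1], [[-0.001, -0.004, 0.334], [0, 0, 0], -1], [[-0.001, -0.004, 0.334], [0, 0, 0], -1], [[-0.001, -0.004, 0.334], [0, 0, 0], -1], [[-0.001, -0.004, 0.334], [0, 0, 0], -1], [[-0.001, -0.004, 0.334], [0, 0, 0], -1], [[-0.001, -0.004, 0.334], [0, 0, 0], -1], [[-0.001, -0.004, 0.334], [0, 0, 0], -1]])

```text
t: 2.92
ee_pos: [483.3, 131.8, 6.9]
orientation: [1.346, 2.302, -0.359]
ft_force: [-0.5, 0.2, -1.5]
width: 38.0
grasp_force: 0.0
```

```bash
python3 - <<'E'
from h import *
a=np.radians(119.4); tail=-np.array([np.cos(a),np.sin(a),0]); d=np.cos(np.pi/6)*np.array([0,0,-1])+.5*tail
o,r=st()
# lift 110, and final tilted: tool points along head dir, 30 deg down
d2=-np.sqrt(.75)*tail+np.array([0,0,-.5]); y=[np.sin(a),-np.cos(a),0]
go(o["ee_pos"]+[-20,-40,110],y,d2)
E
```

```text
t 2.92 p [483.3 131.8   6.9] z [ 0.246 -0.435 -0.866] y [0.871 0.491 0.001] q [ 0.56  0.68  2.03 -0.92  0.68  0.85] F [-0.5  0.2 -1.5] w 38.0 0.0
t 2.92 p [483.3 131.8   6.9] z [ 0.246 -0.435 -0.866] y [0.871 0.491 0.001] q [ 0.56  0.68  2.03 -0.92  0.68  0.85] F [-0.5  0.2 -1.5] w 38.0 0.0
shift [-0.2556, -0.1231, -0.276] turn [0.0008, 1.0469, -0.0001] rows 12.6
```

Emit:
step_arm(deltas=[[[0, 0, 0], [0, 0, 0], -1], [[0, 0, 0], [0, 0, 0], -1], [[0, 0, 0], [0, 0, 0], -1], [[0, 0, 0], [0, 0, 0], -1], [[0, 0, 0], [0, 0, 0], -1], [[0, 0, 0], [0, 0, 0], -1]])

```text
t: 3.42
ee_pos: [483.3, 131.8, 6.8]
orientation: [1.346, 2.302, -0.359]
ft_force: [0.2, -0.5, -0.5]
width: 27.4
grasp_force: 29.9
```

```bash
python3 - <<'E'
from h import *
a=np.radians(119.4); tail=-np.array([np.cos(a),np.sin(a),0])
o,r=st()
d2=-np.sqrt(.75)*tail+np.array([0,0,-.5]); y=[np.sin(a),-np.cos(a),0]
go(o["ee_pos"]+[0,0,110],r[:,1],r[:,2])
go(o["ee_pos"]+[0,0,110],y,d2)
E
```

```text
t 3.42 p [483.3 131.8   6.8] z [ 0.246 -0.435 -0.866] y [0.871 0.491 0.001] q [ 0.56  0.68  2.03 -0.92  0.68  0.85] F [ 0.2 -0.5 -0.5] w 27.4 29.9
t 3.42 p [483.3 131.8   6.8] z [ 0.246 -0.435 -0.866] y [0.871 0.491 0.001] q [ 0.56  0.68  2.03 -0.92  0.68  0.85] F [ 0.2 -0.5 -0.5] w 27.4 29.9
shift [-0.1832, 0.0003, -0.3176] turn [0.0, 0.0, 0.0] rows 2.6
t 3.42 p [483.3 131.8   6.8] z [ 0.246 -0.435 -0.866] y [0.871 0.491 0.001] q [ 0.56  0.68  2.03 -0.92  0.68  0.85] F [ 0.2 -0.5 -0.5] w 27.4 29.9
shift [-0.1832, 0.0003, -0.3176] turn [0.0007, 1.047, -0.0001] rows 12.6
```

Emit:
step_arm(deltas=[[[-0.04, 0, -0.07], [0, 0, 0], -1], [[-0.1, 0, -0.17], [0, 0, 0], -1], [[-0.16, 0, -0.27], [0, 0.02, 0], -1], [[-0.183, 0, -0.318], [0, 0.06, 0], -1], [[-0.183, 0, -0.318], [0, 0.12, 0], -1], [[-0.183, 0, -0.318], [0, 0.18, 0], -1], [[-0.183, 0, -0.318], [0, 0.24, 0], -1], [[-0.183, 0, -0.318], [0, 0.3, 0], -1], [[-0.183, 0, -0.318], [0, 0.36, 0], -1], [[-0.183, 0, -0.318], [0, 0.42, 0], -1], [[-0.183, 0, -0.318], [0, 0.48, 0], -1], [[-0.183, 0, -0.318], [0, 0.54, 0], -1], [[-0.183, 0, -0.318], [0, 0.6, 0], -1], [[-0.183, 0, -0.318], [0, 0.66, 0], -1], [[-0.183, 0, -0.318], [0, 0.72, 0], -1], [[-0.183, 0, -0.318], [0, 0.78, 0], -1], [[-0.183, 0, -0.318], [0, 0.84, 0], -1], [[-0.183, 0, -0.318], [0, 0.88, 0], -1], [[-0.183, 0, -0.318], [0, 0.9, 0], -1], [[-0.183, 0, -0.318], [0, 0.9, 0], -1]])

```text
t: 5.08
ee_pos: [482.9, 131.2, 115.5]
orientation: [-1.2, -2.049, -0.526]
ft_force: [-0.2, -0.7, -2.4]
width: 27.2
grasp_force: 29.9
```

```bash
python3 - <<'E'
from h import *
a=np.radians(119.4); tail=-np.array([np.cos(a),np.sin(a),0])
d2=-np.sqrt(.75)*tail+np.array([0,0,-.5]); y=[np.sin(a),-np.cos(a),0]
# lock axis 8 behind TCP; its origin 22 below
g=np.array([485,135,22.]); p=g+8*d2
go(p+[0,0,20],y,d2)
E
```

```text
t 5.08 p [482.9 131.2 115.5] z [-0.361  0.642 -0.676] y [ 0.872  0.49  -0.001] q [-0.13  0.68  1.78  0.65  1.32 -1.02] F [-0.2 -0.7 -2.4] w 27.2 29.9
shift [-0.1694, 0.0126, 0.1974] turn [0.0004, 0.1462, -0.0013] rows 1.9
```

Emit:
step_arm(deltas=[[[-0.05, 0.003, 0.05], [0, 0.05, 0], -1], [[-0.1, 0.007, 0.1], [0, 0.1, 0], -1], [[-0.13, 0.01, 0.15], [0, 0.146, 0], -1], [[-0.16, 0.013, 0.18], [0, 0.146, 0], -1], [[-0.169, 0.013, 0.197], [0, 0.146, 0], -1], [[-0.169, 0.013, 0.197], [0, 0.146, 0], -1], [[-0.169, 0.013, 0.197], [0, 0.146, 0], -1], [[-0.169, 0.013, 0.197], [0, 0.146, 0], -1]])

```text
t: 5.75
ee_pos: [482.8, 142.1, 41.1]
orientation: [-1.089, -1.869, -0.63]
ft_force: [0.2, 0.1, -1.9]
width: 27.2
grasp_force: 29.9
```

```bash
python3 - <<'E'
from h import *
st()
im=get_image("side")
a=proj(im,[485,135,20]);b=proj(im,[485,135,81]);print(a,b)
m=brass(im,(300,230,420,340)); c=big(m); print(cv2.contourArea(c),cv2.minAreaRect(c),cv2.boundingRect(c))
A=np.array([proj(im,[485,135,z]) for z in range(15,90,1)])
cut=im["pixels"][200:350,270:470,::-1]; cv2.imwrite("pics/s2.png",cv2.resize(cut,None,fx=4,fy=4,interpolation=cv2.INTER_CUBIC))
E
```

```text
t 5.75 p [482.8 142.1  41.1] z [-0.423  0.753 -0.503] y [0.871 0.491 0.003] q [-0.17  0.91  1.71  0.75  1.4  -1.17] F [ 0.2  0.1 -1.9] w 27.2 29.9
[359.56583936 292.31124958] [360.38308749 263.70751616]
356.5 ((360.0, 276.0), (16.0, 36.0), 0.0) (352, 258, 17, 37)
```

View pics/s2.png

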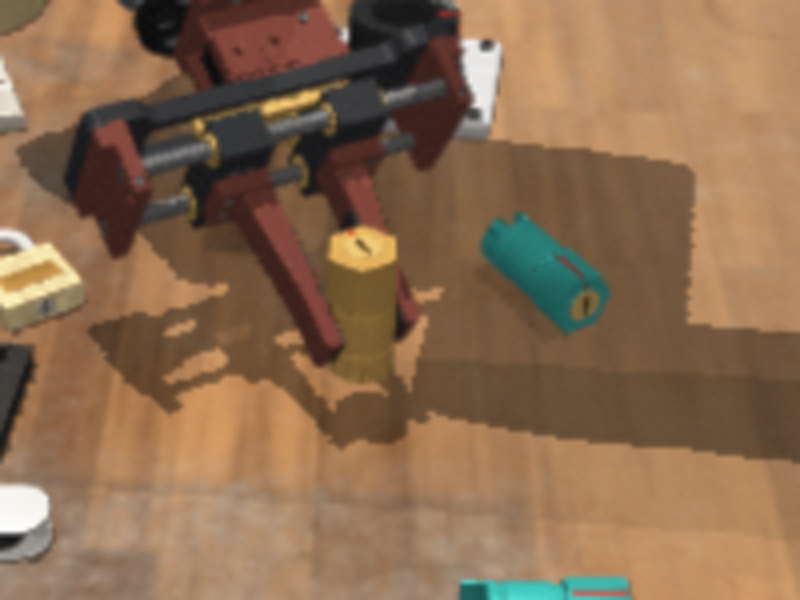

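The lock hangs upright at crop (362,300), with its head end face level and its red line towards the gripper. I'll lower it until it touches the desk.

Emit:
step_arm(deltas=[[[-0.017, 0, 0.01], [0, 0, 0], -1], [[-0.035, 0, 0.02], [0, 0, 0], -1], [[-0.0432, 0, 0.0252], [0, 0, 0], -1], [[-0.0461, 0, 0.0268], [0, 0, 0], -1], [[-0.049, 0, 0.0285], [0, 0, 0], -1], [[-0.0518, 0, 0.0302], [0, 0, 0], -1], [[-0.0518, 0, 0.0302], [0, 0, 0], -1], [[-0.0518, 0, 0.0302], [0, 0, 0], -1]])

```text
t: 6.47
ee_pos: [482.1, 141.9, 21.6]
orientation: [-1.09, -1.866, -0.629]
ft_force: [0.7, 0.7, -2.8]
width: 27.2
grasp_force: 29.9
```

Emit:
step_arm(deltas=[[[-0.0014, 0, 0.0008], [0, 0, 0], -1], [[-0.0029, 0, 0.0017], [0, 0, 0], -1], [[-0.0043, 0, 0.0025], [0, 0, 0], -1], [[-0.0043, 0, 0.0025], [0, 0, 0], -1], [[-0.0043, 0, 0.0025], [0, 0, 0], -1]])

```text
t: 6.88
ee_pos: [482.1, 141.9, 20.1]
orientation: [-1.09, -1.866, -0.629]
ft_force: [0.4, -0.2, -2.9]
width: 27.9
grasp_force: 29.9
```

Emit:
step_arm(deltas=[[[-0.0014, 0, 0.0008], [0, 0, 0], -1], [[-0.0029, 0, 0.0017], [0, 0, 0], -1], [[-0.0043, 0, 0.0025], [0, 0, 0], -1], [[-0.0043, 0, 0.0025], [0, 0, 0], -1]])

```text
t: 7.22
ee_pos: [482.1, 141.9, 18.5]
orientation: [-1.09, -1.866, -0.629]
ft_force: [0.3, -0.2, -2.7]
width: 27.6
grasp_force: 29.9
```

Emit:
step_arm(deltas=[[[-0.0014, 0, 0.0008], [0, 0, 0], -1], [[-0.0029, 0, 0.0017], [0, 0, 0], -1], [[-0.0029, 0, 0.0017], [0, 0, 0], -1], [[-0.0029, 0, 0.0017], [0, 0, 0], -1]])

```text
t: 7.55
ee_pos: [482.1, 141.9, 17.6]
orientation: [-1.09, -1.866, -0.629]
ft_force: [-0.2, 0.7, -3.7]
width: 27.3
grasp_force: 29.9
```

Emit:
step_arm(deltas=[[[-0.0014, 0, 0.0008], [0, 0, 0], -1], [[-0.0029, 0, 0.0017], [0, 0, 0], -1], [[-0.0029, 0, 0.0017], [0, 0, 0], -1], [[-0.0029, 0, 0.0017], [0, 0, 0], -1]])

```text
t: 7.88
ee_pos: [482.1, 141.9, 16.6]
orientation: [-1.09, -1.866, -0.629]
ft_force: [0.5, -0.4, -3.2]
width: 27.3
grasp_force: 29.9
```

Emit:
step_arm(deltas=[[[-0.0014, 0, 0.0008], [0, 0, 0], -1], [[-0.0029, 0, 0.0017], [0, 0, 0], -1], [[-0.0029, 0, 0.0017], [0, 0, 0], -1], [[-0.0029, 0, 0.0017], [0, 0, 0], -1]])

```text
t: 8.22
ee_pos: [482.1, 142.0, 15.7]
orientation: [-1.09, -1.866, -0.63]
ft_force: [0.2, -0.0, -2.6]
width: 27.3
grasp_force: 29.9
```

```bash
python3 - <<'E'
from h import *
st()
im=get_image("side")
for z in(0,2,4): print(z,proj(im,[483,149,z]),proj(im,[485,137,z+61]))
cut=im["pixels"][250:310,320:400,::-1]; cv2.imwrite("pics/s3.png",cv2.resize(cut,None,fx=8,fy=8,interpolation=cv2.INTER_CUBIC))
E
```

```text
t 8.22 p [482.1 142.   15.7] z [-0.424  0.754 -0.501] y [0.871 0.491 0.001] q [-0.17  0.96  1.69  0.75  1.38 -1.19] F [ 0.2 -0.  -2.6] w 27.3 29.9
0 [360.39224424 306.63917332] [360.0961231  274.09046198]
2 [360.41912216 305.75718751] [360.1233803  273.13693269]
4 [360.44607319 304.8728027 ] [360.15071383 272.18073313]
```

View pics/s3.png

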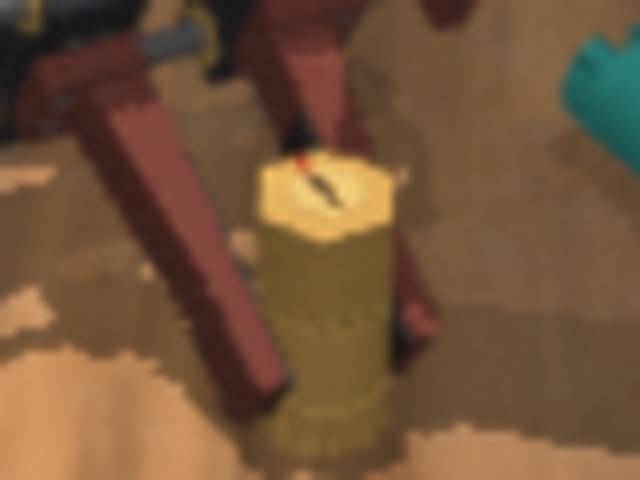

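The tail's edge at crop row ~458 (image row ~307) and the head centre at row ~274 both put the tail within about a millimetre of the desk.

Emit:
step_arm(deltas=[[[-0.0014, 0, 0.0008], [0, 0, 0], -1], [[-0.0029, 0, 0.0017], [0, 0, 0], -1], [[-0.0029, 0, 0.0017], [0, 0, 0], -1]])

```text
t: 8.52
ee_pos: [482.1, 142.0, 15.6]
orientation: [-1.089, -1.864, -0.631]
ft_force: [-0.8, -2.3, 5.6]
width: 27.5
grasp_force: 29.9
```

Emit:
step_arm(deltas=[[[-0.0014, 0, 0.0008], [0, 0, 0], -1], [[-0.0029, 0, 0.0017], [0, 0, 0], -1], [[-0.0029, 0, 0.0017], [0, 0, 0], -1]])

```text
t: 8.77
ee_pos: [482.1, 142.0, 15.6]
orientation: [-1.087, -1.863, -0.631]
ft_force: [-1.4, -4.5, 11.7]
width: 27.6
grasp_force: 29.9
```

Emit:
step_arm(deltas=[[[0.0035, 0, -0.002], [0, 0, 0], -1], [[0.0035, 0, -0.002], [0, 0, 0], -1], [[0.0035, 0, -0.002], [0, 0, 0], 0.0], [[0.0035, 0, -0.002], [0, 0, 0], 0.4], [[0.0035, 0, -0.002], [0, 0, 0], 0.6], [[0.0035, 0, -0.002], [0, 0, 0], 0.8], [[0.0035, 0, -0.002], [0, 0, 0], 1], [[0.0035, 0, -0.002], [0, 0, 0], 1], [[0.0035, 0, -0.05], [0, 0, 0], 1], [[0.0035, 0, -0.14], [0, 0, 0], 1], [[0.0035, 0, -0.25], [0, 0, 0], 1], [[0.0035, 0, -0.35], [0, 0, 0], 1], [[0.1, 0, -0.45], [0, 0, 0], 1], [[0.18, 0, -0.5], [0, 0, 0], 1], [[0.18, 0, -0.5], [0, 0, 0], 1]])

```text
t: 10.02
ee_pos: [535.8, 50.1, 140.7]
orientation: [-1.092, -1.873, -0.635]
ft_force: [1.2, 0.6, -0.1]
width: 87.8
grasp_force: 0.0
```

```bash
python3 - <<'E'
from h import *
im=get_image("top")
m=brass(im,(235,240,285,310));c=big(m);print(cv2.contourArea(c),cv2.minAreaRect(c))
print("head by top", proj(im,[485,135,61]))
im2=get_image("side");c=big(brass(im2,(330,240,390,320)));print(cv2.boundingRect(c),proj(im2,[485,135,61]),proj(im2,[485,149,0]))
st()
im3=get_image("wrist"); print(np.round(np.linalg.inv(im3["T"])@[485,135,61,1],1), proj(im3,[485,135,61]))
a=cv2.resize(im["pixels"][240:310,230:290,::-1],None,fx=6,fy=6,interpolation=cv2.INTER_CUBIC);b=cv2.resize(im2["pixels"][240:310,330:390,::-1],None,fx=6,fy=6,interpolation=cv2.INTER_CUBIC)
cv2.imwrite("pics/t4.png",np.hstack([a,b]))
E
```

```text
166.5 ((263.5, 272.5), (17.0, 15.0), 0.0)
head by top [262.73705154 273.33193142]
(353, 271, 16, 36) [360.10748401 273.35365438] [359.22349045 306.59936415]
t 10.12 p [533.3  51.3 136.7] z [-0.422  0.754 -0.503] y [0.872 0.49  0.003] q [-0.28  0.82  1.56  0.65  1.63 -1.07] F [-0.6  0.2 -0.1] w 87.6 0.0
[ -2.7  10.6 295.6   1. ] [320.38377914 251.84325893]
```

View pics/t4.png

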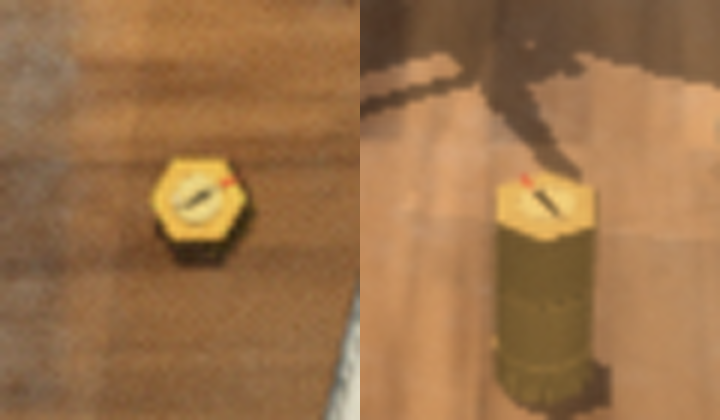

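The lock stands upright. In the top view the head centre is at (263.3,273.2) and its red line points to about -60° in world, as predicted. I'll go above it with the tool down, closing along 59.4°.

```bash
python3 - <<'E'
from h import *
im=get_image("top"); print(ray(im,263.3,273.2,61))
a=np.radians(59.4)
go([484.5,134.3,130],[np.cos(a),np.sin(a),0],[0,0,-1])
E
```

```text
[485.25266211 133.88790044  61.        ]
t 10.22 p [531.9  52.2 135. ] z [-0.425  0.754 -0.501] y [0.871 0.491 0.   ] q [-0.28  0.82  1.57  0.65  1.63 -1.07] F [-0.2  0.5 -0.8] w 87.8 0.0
shift [0.1438, -0.0035, 0.2821] turn [0.1826, -0.6808, -0.3166] rows 9.3
```

Emit:
step_arm(deltas=[[[0.144, -0.003, 0.15], [0.183, -0.681, -0.317], 1], [[0.144, -0.003, 0.2], [0.183, -0.681, -0.317], 1], [[0.144, -0.003, 0.282], [0.183, -0.681, -0.317], 1], [[0.144, -0.003, 0.282], [0.183, -0.681, -0.317], 1], [[0.144, -0.003, 0.282], [0.183, -0.681, -0.317], 1], [[0.144, -0.003, 0.282], [0.183, -0.681, -0.317], 1], [[0.144, -0.003, 0.282], [0.183, -0.681, -0.317], 1], [[0.144, -0.003, 0.282], [0.183, -0.681, -0.317], 1], [[0.144, -0.003, 0.282], [0.183, -0.681, -0.317], 1], [[0.144, -0.003, 0.282], [0.183, -0.681, -0.317], 1], [[0.144, -0.003, 0.282], [0.183, -0.681, -0.317], 1], [[0.144, -0.003, 0.282], [0.183, -0.681, -0.317], 1], [[0.144, -0.003, 0.282], [0.183, -0.681, -0.317], 1]])

```text
t: 11.3
ee_pos: [485.0, 134.5, 129.8]
orientation: [-0.828, -3.029, 0.0]
ft_force: [-0.3, -0.3, 1.0]
width: 88.0
grasp_force: 0.0
```

```bash
python3 - <<'E'
from h import *
im=get_image("wrist"); cv2.imwrite("pics/w5.png",im["pixels"][:,:,::-1])
print(proj(im,[485,134,61]))
a=np.radians(59.4)
go([485,134,40],[np.cos(a),np.sin(a),0],[0,0,-1])
E
```

```text
[322.27437687 249.26876071]
t 11.35 p [485.2 134.2 129.9] z [-0.001  0.    -1.   ] y [ 0.509  0.861 -0.   ] q [ 0.25  0.38  1.96  0.    0.8  -0.79] F [ 0.4  0.1 -0.2] w 87.9 0.0
shift [0.0002, -0.0008, 0.2995] turn [-0.0001, -0.0004, -0.0003] rows 2.2
```

View pics/w5.png

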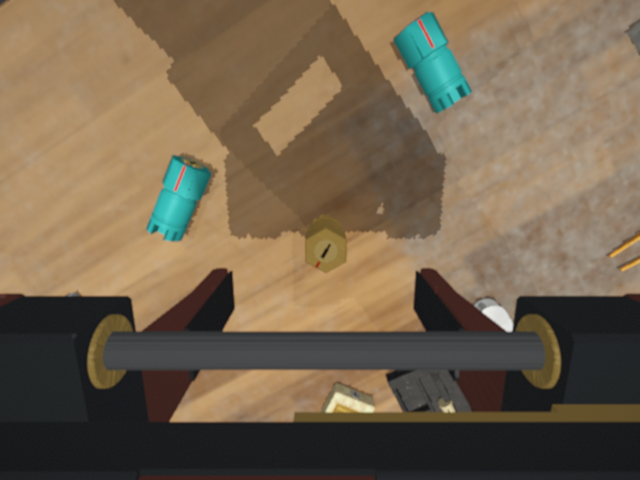

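The head is at (326,249), with its flats facing the fingers. That is 4 px (about 2 mm) towards tool +y of the predicted position, so I'll shift and descend.

Emit:
step_arm(deltas=[[[0, 0.006, 0.1], [0, 0, 0], 1], [[0, 0.006, 0.2], [0, 0, 0], 1], [[0, 0.006, 0.26], [0, 0, 0], 1], [[0, 0.006, 0.299], [0, 0, 0], 1], [[0, 0.006, 0.299], [0, 0, 0], 0.5], [[0, 0.006, 0.299], [0, 0, 0], 0], [[0, 0.006, 0.299], [0, 0, 0], -0.1], [[0, 0.006, 0.299], [0, 0, 0], -0.2], [[0, 0.006, 0.299], [0, 0, 0], -0.3], [[0, 0.006, 0.299], [0, 0, 0], -0.4], [[0, 0.006, 0.299], [0, 0, 0], -0.6], [[0, 0.006, 0.299], [0, 0, 0], -1], [[0, 0.006, 0.299], [0, 0, 0], -1], [[0, 0.006, 0.299], [0, 0, 0], -1], [[0, 0.006, 0.299], [0, 0, 0], -1], [[0, 0.006, 0.299], [0, 0, 0], -1], [[0, 0.006, 0.299], [0, 0, 0], -1]])

```text
t: 12.77
ee_pos: [486.2, 136.1, 40.9]
orientation: [0.827, 3.029, 0.0]
ft_force: [-1.1, 0.4, 2.7]
width: 28.1
grasp_force: 29.9
```

```bash
python3 - <<'E'
from h import *
im=get_image("top"); m=brass(im,(235,240,285,310)); print(cv2.countNonZero(m))
o,r=st()
E
```

```text
0
t 12.82 p [486.2 136.1  40.9] z [ 0.001 -0.    -1.   ] y [0.508 0.861 0.   ] q [ 0.25  0.55  1.99 -0.    0.6  -0.79] F [-1.1 -0.2  3. ] w 27.6 29.9
```

```bash
python3 - <<'E'
from h import *
a=np.radians(59.4-69)
go([*H,96],[np.cos(a),np.sin(a),0],[0,0,-1])
E
```

```text
t 12.82 p [486.2 136.1  40.9] z [ 0.001 -0.    -1.   ] y [0.508 0.861 0.   ] q [ 0.25  0.55  1.99 -0.    0.6  -0.79] F [-1.1 -0.2  3. ] w 27.6 29.9
shift [-0.3978, -0.798, -0.1836] turn [0.0007, 0.0005, 0.8035] rows 9.6
```

Emit:
step_arm(deltas=[[[0, 0, -0.05], [0, 0, 0], -1], [[0, 0, -0.13], [0, 0, 0], -1], [[0, 0, -0.22], [0, 0, 0], -1], [[0, 0, -0.28], [0, 0, 0], -1], [[0, 0, -0.3], [0, 0, 0], -1], [[0, 0, -0.3], [0, 0, 0], -1]])

```text
t: 13.32
ee_pos: [486.7, 136.3, 131.8]
orientation: [0.827, 3.027, 0.002]
ft_force: [-0.3, 0.4, -2.9]
width: 27.7
grasp_force: 29.9
```

Emit:
step_arm(deltas=[[[-0.03, -0.06, 0], [0, 0, 0.06], -1], [[-0.08, -0.16, 0], [0, 0, 0.13], -1], [[-0.12, -0.25, 0], [0, 0, 0.2], -1], [[-0.17, -0.34, 0], [0, 0, 0.27], -1], [[-0.21, -0.43, 0], [0, 0, 0.34], -1], [[-0.26, -0.52, 0], [0, 0, 0.41], -1], [[-0.3, -0.61, 0], [0, 0, 0.48], -1], [[-0.34, -0.69, 0], [0, 0, 0.55], -1], [[-0.37, -0.75, 0], [0, 0, 0.62], -1], [[-0.398, -0.798, 0.03], [0, 0, 0.69], -1], [[-0.398, -0.798, 0.06], [0, 0, 0.76], -1], [[-0.398, -0.798, 0.09], [0, 0, 0.803], -1], [[-0.398, -0.798, 0.103], [0, 0, 0.803], -1], [[-0.398, -0.798, 0.103], [0, 0, 0.803], -1], [[-0.398, -0.798, 0.103], [0, 0, 0.803], -1]])

```text
t: 14.57
ee_pos: [466.5, -130.4, 99.0]
orientation: [-2.396, -2.031, 0.001]
ft_force: [-0.7, -0.1, -2.7]
width: 27.9
grasp_force: 29.9
```

```bash
python3 - <<'E'
from h import *
o,r=st(); p=o["ee_pos"]
im=get_image("side"); q=proj(im,[*H,50]);print("mouth px",q, "tail px",proj(im,[p[0],p[1],p[2]-40.9]),"head px",proj(im,[p[0],p[1],p[2]+20]))
u,v=q.astype(int)
A=im["pixels"][v-45:v+25,u-35:u+35,::-1]
w=get_image("wrist"); print("wrist: mouth",proj(w,[*H,50]),"head",proj(w,[p[0],p[1],p[2]+20]),"tail",proj(w,[p[0],p[1],p[2]-41]),"zero",proj(w,[*(H-23.5*HX),50]))
B=w["pixels"][100:440,120:520,::-1]
A=cv2.resize(A,(380,380),interpolation=cv2.INTER_CUBIC); B=cv2.copyMakeBorder(B,0,40,0,0,0); cv2.imwrite("pics/h6.png",np.hstack([A,B])); print(u,v)
E
```

```text
t 14.57 p [ 466.5 -130.4   99. ] z [-0.001  0.    -1.   ] y [ 0.987 -0.164 -0.001] q [-0.3   0.42  2.02  0.    0.71 -0.13] F [-0.7 -0.1 -2.7] w 27.9 29.9
mouth px [369.42688468 202.06346553] tail px [369.88612271 198.82016146] head px [370.88499119 172.99156256]
wrist: mouth [321.93590136 259.71578441] head [319.80494218 306.97365834] tail [320.65138509 263.41757019] zero [284.26518053 260.99729468]
369 202
```

View pics/h6.png

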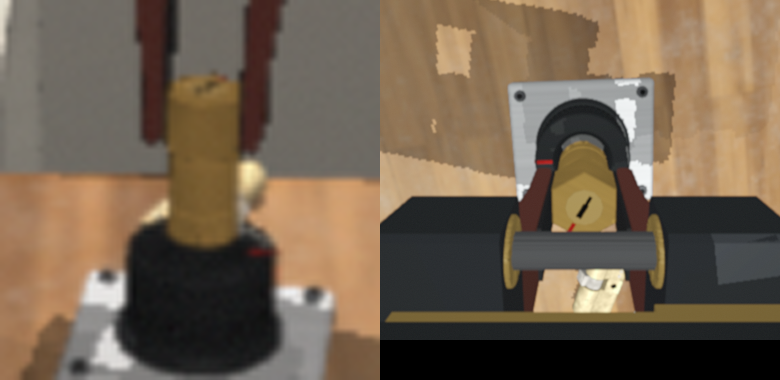

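Left (side view): the lock, at columns 168–238, is centred over the housing, columns 127–280. Right (wrist view): lock and housing centres agree near column 583. I'll descend into the mouth.

Emit:
step_arm(deltas=[[[0, 0, 0.02], [0, 0, 0], -1], [[0, 0, 0.035], [0, 0, 0], -1], [[0, 0, 0.045], [0, 0, 0], -1], [[0, 0, 0.052], [0, 0, 0], -1], [[0, 0, 0.057], [0, 0, 0], -1], [[0, 0, 0.057], [0, 0, 0], -1]])

```text
t: 15.17
ee_pos: [467.0, -130.7, 82.5]
orientation: [2.398, 2.028, 0.001]
ft_force: [0.1, -0.1, -2.7]
width: 27.8
grasp_force: 29.9
```

```bash
python3 -c "
from h import *
o,r=st();print(o['moment'])"
```

```text
t 15.17 p [ 467.  -130.7   82.5] z [ 0.001 -0.    -1.   ] y [ 0.986 -0.166  0.001] q [-0.3   0.45  2.02  0.    0.67 -0.13] F [ 0.1 -0.1 -2.7] w 27.8 29.9
[-0.0621267   0.04895839 -0.0301463 ]
```

Emit:
step_arm(deltas=[[[0, 0, 0.015], [0, 0, 0], -1], [[0, 0, 0.03], [0, 0, 0], -1], [[0, 0, 0.045], [0, 0, 0], -1], [[0, 0, 0.055], [0, 0, 0], -1], [[0, 0, 0.062], [0, 0, 0], -1], [[0, 0, 0.062], [0, 0, 0], -1]])

```text
t: 15.67
ee_pos: [466.9, -130.7, 63.6]
orientation: [2.399, 2.029, 0.0]
ft_force: [0.3, 1.0, -2.9]
width: 27.9
grasp_force: 29.9
```

Emit:
step_arm(deltas=[[[0, 0, 0.003], [0, 0, 0], -1], [[0, 0, 0.006], [0, 0, 0], -1], [[0, 0, 0.008], [0, 0, 0], -1], [[0, 0, 0.008], [0, 0, 0], -1]])

```text
t: 16.0
ee_pos: [467.2, -130.8, 61.8]
orientation: [2.398, 2.028, 0.001]
ft_force: [0.9, -0.3, -3.6]
width: 27.6
grasp_force: 29.9
```

Emit:
step_arm(deltas=[[[0, 0, 0.003], [0, 0, 0], -1], [[0, 0, 0.005], [0, 0, 0], -1], [[0, 0, 0.005], [0, 0, 0], -1]])

```text
t: 16.25
ee_pos: [467.2, -130.7, 60.3]
orientation: [2.398, 2.028, 0.001]
ft_force: [0.3, -0.0, -4.8]
width: 27.7
grasp_force: 29.9
```

```bash
python3 -c "
from h import *
o,r=st();print(o['moment'])"
```

```text
t 16.25 p [ 467.2 -130.7   60.3] z [ 0.001 -0.    -1.   ] y [ 0.986 -0.166  0.001] q [-0.3   0.49  2.03  0.    0.62 -0.13] F [ 0.3 -0.  -4.8] w 27.7 29.9
[-0.05955206  0.09186684 -0.0006376 ]
```

Emit:
step_arm(deltas=[[[0, 0, 0.003], [0, 0, 0], -1], [[0, 0, 0.006], [0, 0, 0], -1], [[0, 0, 0.008], [0, 0, 0], -1], [[0, 0, 0.008], [0, 0, 0], -1]])

```text
t: 16.58
ee_pos: [466.8, -130.6, 57.7]
orientation: [2.399, 2.029, 0.0]
ft_force: [-1.6, 0.7, -4.0]
width: 27.7
grasp_force: 29.9
```

Emit:
step_arm(deltas=[[[0, 0, 0.003], [0, 0, 0], -1], [[0, 0, 0.005], [0, 0, 0], -1], [[0, 0, 0.007], [0, 0, 0], -1], [[0, 0, 0.007], [0, 0, 0], -1]])

```text
t: 16.92
ee_pos: [466.9, -130.6, 55.6]
orientation: [2.399, 2.028, 0.0]
ft_force: [-1.0, 1.1, -3.9]
width: 27.9
grasp_force: 29.9
```

```bash
python3 - <<'E'
from h import *
o,r=st();print(o['moment']); p=o["ee_pos"]
im=get_image("side"); print(proj(im,[*H,75]),proj(im,[*H,82]), proj(im,[*H,50]))
A=im["pixels"][150:220,335:405,::-1]
w=get_image("wrist"); print(proj(w,[*H,75]),proj(w,[*H,82]),proj(w,[*H,50]))
B=w["pixels"][140:400,220:420,::-1]
cv2.imwrite("pics/h7.png",np.hstack([cv2.resize(A,(400,400)),cv2.resize(B,(308,400))]))
E
```

```text
t 16.92 p [ 466.9 -130.6   55.6] z [ 0.  0. -1.] y [ 0.986 -0.166  0.   ] q [-0.3   0.5   2.03  0.    0.61 -0.13] F [-1.   1.1 -3.9] w 27.9 29.9
[ 0.25741811  0.43348519 -0.03895135]
[369.8206601 191.7633601] [369.93285259 188.82870636] [369.42688468 202.06346553]
[321.73407055 306.91629294] [321.68374736 314.13554349] [321.88262891 285.60444989]
```

View pics/h7.png

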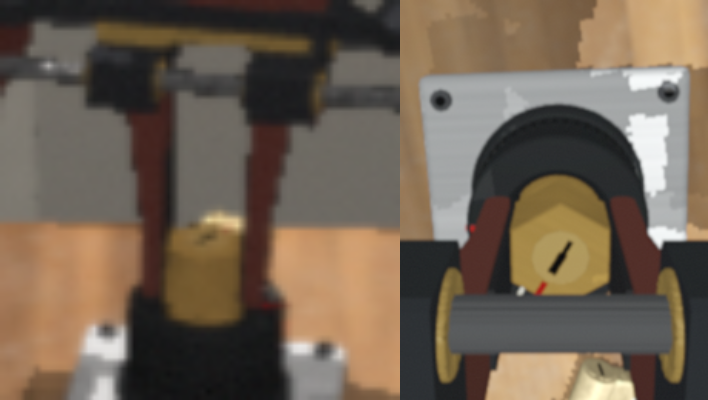

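The head's end centre is at image row ~191.7, where z = 75 projects, so the lock has dropped in almost home. I'll seat it gently until it touches the floor.

Emit:
step_arm(deltas=[[[0, 0, 0.002], [0, 0, 0], -1], [[0, 0, 0.004], [0, 0, 0], -1], [[0, 0, 0.004], [0, 0, 0], -1]])

```text
t: 17.27
ee_pos: [467.0, -130.6, 54.8]
orientation: [2.399, 2.028, 0.001]
ft_force: [-3.8, 2.6, 2.0]
width: 28.1
grasp_force: 30.0
```

Emit:
step_arm(deltas=[[[0, 0, 0.002], [0, 0, 0], -1], [[0, 0, 0.004], [0, 0, 0], -1], [[0, 0, 0.004], [0, 0, 0], -1]])

```text
t: 17.52
ee_pos: [467.0, -130.6, 54.6]
orientation: [2.398, 2.028, 0.001]
ft_force: [-7.0, 3.6, 18.2]
width: 27.1
grasp_force: 30.0
```

```bash
python3 -c "
from h import *
o,r=st();print(o['moment'])
a=np.radians(59.4+60.6-187.5)
go([466.9,-130.6,55],[np.cos(a),np.sin(a),0],[0,0,-1])"
```

```text
t 17.52 p [ 467.  -130.6   54.6] z [ 0.001 -0.    -1.   ] y [ 0.986 -0.166  0.001] q [-0.3   0.5   2.03  0.    0.61 -0.13] F [-7.   3.6 18.2] w 27.1 30.0
[0.62879606 1.54667686 0.0330058 ]
t 17.52 p [ 467.  -130.6   54.6] z [ 0.001 -0.    -1.   ] y [ 0.986 -0.166  0.001] q [-0.3   0.5   2.03  0.    0.61 -0.13] F [-7.   3.6 18.2] w 27.1 30.0
shift [0.0001, -0.0005, -0.0013] turn [0.0004, -0.0002, 0.6742] rows 8.1
```

Emit:
step_arm(deltas=[[[0, 0, -0.004], [0, 0, 0], -1], [[0, 0, -0.004], [0, 0, 0.05], -1], [[0, 0, -0.004], [0, 0, 0.11], -1], [[0, 0, -0.004], [0, 0, 0.17], -1], [[0, 0, -0.004], [0, 0, 0.23], -1], [[0, 0, -0.004], [0, 0, 0.29], -1], [[0, 0, -0.004], [0, 0, 0.35], -1], [[0, 0, -0.004], [0, 0, 0.41], -1], [[0, 0, -0.004], [0, 0, 0.47], -1], [[0, 0, -0.004], [0, 0, 0.53], -1], [[0, 0, -0.004], [0, 0, 0.58], -1], [[0, 0, -0.004], [0, 0, 0.63], -1], [[0, 0, -0.004], [0, 0, 0.66], -1], [[0, 0, -0.004], [0, 0, 0.674], -1], [[0, 0, -0.004], [0, 0, 0.674], -1], [[0, 0, -0.004], [0, 0, 0.674], -1]])

```text
t: 18.85
ee_pos: [467.3, -131.9, 54.8]
orientation: [3.079, 0.615, 0.002]
ft_force: [-5.0, -5.2, -0.1]
width: 28.1
grasp_force: 30.0
```

```bash
cat > m.py <<'E'
from h import *
o,r=st();print(o['moment'])
for n in("top","side","wrist"):
    im=get_image(n); h=cv2.cvtColor(im["pixels"],cv2.COLOR_RGB2HSV)
    m=cv2.inRange(h,(0,130,80),(7,255,255))|cv2.inRange(h,(172,130,80),(180,255,255))
    c0=proj(im,[*H,60]); k=np.zeros_like(m); cv2.circle(k,tuple(int(v) for v in c0),{"top":22,"side":30,"wrist":90}[n],255,-1)
    N,l,s,c=cv2.connectedComponentsWithStats(m&k)
    for i in range(1,N):
        if s[i,4]>2: print(n,s[i].tolist(),c[i].round(1),"z50",ray(im,*c[i],50)[:2].round(1),round(hang(ray(im,*c[i],50)),1),"z75",ray(im,*c[i],75)[:2].round(1),round(hang(ray(im,*c[i],75)),1))
    print(n,"zero",proj(im,[*(H-23.5*HX),50]),"line end",proj(im,[*(H-14*HX),75]))
E
python3 m.py
```

```text
t 18.85 p [ 467.3 -131.9   54.8] z [ 0.001 -0.002 -1.   ] y [ 0.384 -0.923  0.002] q [-0.3   0.5   2.03 -0.    0.61  0.88] F [-5.  -5.2 -0.1] w 28.1 30.0
[-1.38598125  1.02528062  0.0656298 ]
top zero [395.44193496 293.43205477] line end [397.66899154 288.13804388]
side zero [380.31929909 202.9718987 ] line end [376.38883784 192.28593422]
wrist [308, 324, 7, 8, 25] [311.  327.7] z50 [ 444.8 -134.6] 17.5 z75 [ 457.4 -130.4] 5.5
wrist [292, 326, 8, 6, 32] [295.5 328.8] z50 [ 441.2 -127.5] 0.4 z75 [ 454.3 -124.3] -19.1
wrist zero [297.69206757 324.4963458 ] line end [304.38263827 334.36098783]
```

The wrist view puts the zero line at (295.5,328.8), 0.4° from predicted. The grip puts the lock's line at 172.6° against 172.5° for the zero line. I'll release, rise and check.

Emit:
step_arm(deltas=[[[0, 0, 0], [0, 0, 0], -0.2], [[0, 0, 0], [0, 0, 0], -0.1], [[0, 0, 0], [0, 0, 0], 0], [[0, 0, 0], [0, 0, 0], 0.1], [[0, 0, 0], [0, 0, 0], 0.1], [[0, 0, 0], [0, 0, 0], 0.1], [[0, 0, -0.05], [0, 0, 0], 0.1], [[0, 0, -0.15], [0, 0, 0], 0.3], [[0, 0, -0.25], [0, 0, 0], 0.5], [[0, 0, -0.35], [0, 0, 0], 1], [[0, 0, -0.4], [0, 0, 0], 1], [[0, 0, -0.4], [0, 0, 0], 1], [[0, 0, -0.4], [0, 0, 0], 1]])

```text
t: 20.08
ee_pos: [467.6, -130.8, 175.3]
orientation: [3.08, 0.613, 0.005]
ft_force: [0.0, 0.6, -0.3]
width: 85.2
grasp_force: 0.0
```

```bash
cat >> m.py <<'E'
    if n=="wrist":
        c=big(brass(im,(200,150,440,420))); P=np.array([ray(im,u,v,75)[:2] for u,v in c[:,0]]); print("brass",cv2.contourArea(c),cv2.boundingRect(c),"centre px",proj(im,[*H,75]),P.min(0).round(1),P.max(0).round(1))
E
python3 m.py
```

```text
t 20.08 p [ 467.6 -130.8  175.3] z [ 0.003 -0.001 -1.   ] y [ 0.383 -0.924  0.002] q [-0.3   0.29  1.97  0.    0.88  0.88] F [ 0.   0.6 -0.3] w 85.2 0.0
[-0.0281726   0.144207   -0.03463033]
top zero [395.44193496 293.43205477] line end [397.66899154 288.13804388]
side zero [380.31929909 202.9718987 ] line end [376.38883784 192.28593422]
wrist [317, 252, 4, 5, 8] [318.5 254. ] z50 [ 449.  -133.7] 16.8 z75 [ 456.  -131.2] 9.8
wrist [306, 254, 8, 9, 37] [309.4 257.8] z50 [ 443.1 -127.9] 0.8 z75 [ 450.5 -125.9] -8.6
wrist zero [309.52147322 256.81303355] line end [314.41281964 256.00176858]
brass 313.5 (307, 215, 38, 35) centre px [323.55120378 240.62968938] [ 456.9 -144.8] [ 486.8 -116.4]
```

```bash
python3 - <<'E'
from h import *
o,r=st(); im=get_image("wrist"); T=np.array(im["T"])
print("fx",im["fx"],"cam in tool",(r.T@(T[:3,3]-o["ee_pos"])).round(1),"axis",(r.T@T[:3,2]).round(3),"cam",T[:3,3].round(1))
E
```

```text
t 20.23 p [ 466.2 -130.4  173.3] z [-0.001  0.    -1.   ] y [ 0.383 -0.924 -0.001] q [-0.3   0.29  1.97  0.    0.88  0.88] F [-0.5  1.   0.1] w 87.9 0.0
fx 355.68292461868003 cam in tool [  67.     0.2 -162.2] axis [-0.242  0.002  0.97 ] cam [ 528.4 -105.   335.5]
```

Emit:
step_arm(deltas=[[[-0.1, 0, 0], [0, 0, 0], 1], [[-0.223, 0, 0], [0, 0, 0], 1], [[-0.223, 0, 0.1], [0, 0, 0], 1], [[-0.223, 0, 0.2], [0, 0, 0], 1], [[-0.223, 0, 0.244], [0, 0, 0], 1], [[-0.223, 0, 0.244], [0, 0, 0], 1], [[-0.223, 0, 0.244], [0, 0, 0], 1], [[-0.223, 0, 0.244], [0, 0, 0], 1]])

```text
t: 20.95
ee_pos: [405.6, -156.4, 101.5]
orientation: [3.081, 0.613, 0.001]
ft_force: [0.5, 0.4, 0.1]
width: 88.1
grasp_force: 0.0
```

```bash
cat > m2.py <<'E'
from h import *
st(); im=get_image("wrist"); h=cv2.cvtColor(im["pixels"],cv2.COLOR_RGB2HSV)
m=cv2.inRange(h,(0,110,60),(10,255,255))|cv2.inRange(h,(170,110,60),(180,255,255))
c0=proj(im,[*H,75]); k=np.zeros_like(m); cv2.circle(k,tuple(int(v) for v in c0),60,255,-1)
N,l,s,c=cv2.connectedComponentsWithStats(m&k)
for i in range(1,N):
    if s[i,4]<4: continue
    v,u=np.where(l==i)
    for z in(50,75):
        P=np.array([ray(im,a,b,z)[:2] for a,b in zip(u,v)]); w,V=np.linalg.eigh(np.cov(P.T)); d=V[:,1]*np.sign(-V[0,1])
        print(i,s[i,4],"z",z,"c",P.mean(0).round(2),"hang",round(hang(P.mean(0)),1),"r",np.linalg.norm(P-H,axis=1).min().round(1),np.linalg.norm(P-H,axis=1).max().round(1),"dir rel zero",round((np.degrees(np.arctan2(d[1],d[0]))-172.5+180)%360-180,1))
b=cv2.inRange(h,(14,80,100),(32,255,255))&k; c=big(b|(m&k)); P=np.array([ray(im,u,v,75)[:2] for u,v in c[:,0]],np.float32)
(cx,cy),rad=cv2.minEnclosingCircle(P); print("head",(cx,cy),rad,cv2.contourArea(c), cv2.minAreaRect(P)); print("ellipse",cv2.fitEllipse(P))
# dark rim of the housing at z=50
k2=np.zeros_like(m); cv2.circle(k2,tuple(int(v) for v in proj(im,[*H,50])),80,255,-1)
c=big(cv2.inRange(h,(0,0,0),(180,255,70))&k2); P=np.array([ray(im,u,v,50)[:2] for u,v in c[:,0]],np.float32); print("rim",cv2.minEnclosingCircle(P))
E
python3 m2.py
```

```text
t 20.95 p [ 405.6 -156.4  101.5] z [ 0.001 -0.    -1.   ] y [ 0.383 -0.924  0.   ] q [-0.4   0.36  2.12  0.    0.66  0.78] F [0.5 0.4 0.1] w 88.1 0.0
1 31 z 50 c [ 454.38 -131.2 ] hang 9.7 r 9.7 15.8 dir rel zero 2.2
1 31 z 75 c [ 455.91 -131.17] hang 9.9 r 8.5 13.9 dir rel zero 2.2
2 84 z 50 c [ 443.98 -127.87] hang 0.6 r 18.0 28.7 dir rel zero 0.5
2 84 z 75 c [ 446.73 -128.23] hang 0.6 r 15.9 25.3 dir rel zero 0.5
head (467.9878234863281, -132.17259216308594) 16.009864807128906 2602.0 ((467.87469482421875, -132.21315002441406), (28.25246238708496, 31.872323989868164), 54.81482696533203)
ellipse ((467.9166259765625, -132.17800903320312), (29.29913902282715, 29.52174949645996), 115.87552642822266)
rim ((466.71917724609375, -129.87203979492188), 18.583131790161133)
```

The head's centre is at (468,-132.2) with circumradius 16.0 mm, as it should be. The line stands about 2° anticlockwise of the zero line, so I'll regrip, centre and turn a little further.

```bash
python3 - <<'E'
from h import *
a=np.radians(-65.2)
go([467.3,-131.3,56.5],[np.cos(a),np.sin(a),0],[0,0,-1])
E
```

```text
t 21.0 p [ 406.  -156.5  101.9] z [ 0.002 -0.001 -1.   ] y [ 0.383 -0.924  0.001] q [-0.4   0.35  2.12  0.    0.66  0.78] F [-0.8 -0.3 -0.2] w 88.0 0.0
shift [0.2208, 0.0005, 0.1516] turn [0.0008, -0.001, -0.0265] rows 1.9
```

Emit:
step_arm(deltas=[[[0.1, 0, 0], [0, 0, -0.027], 1], [[0.221, 0, 0], [0, 0, -0.027], 1], [[0.221, 0, 0], [0, 0, -0.027], 1], [[0.221, 0, 0.06], [0, 0, -0.027], 1], [[0.221, 0, 0.12], [0, 0, -0.027], 1], [[0.221, 0, 0.152], [0, 0, -0.027], 0.5], [[0.221, 0, 0.152], [0, 0, -0.027], 0], [[0.221, 0, 0.152], [0, 0, -0.027], -0.1], [[0.221, 0, 0.152], [0, 0, -0.027], -0.3], [[0.221, 0, 0.152], [0, 0, -0.027], -0.4], [[0.221, 0, 0.152], [0, 0, -0.027], -1], [[0.221, 0, 0.152], [0, 0, -0.027], -1], [[0.221, 0, 0.152], [0, 0, -0.027], -1], [[0.221, 0, 0.152], [0, 0, -0.027], -1], [[0.221, 0, 0.152], [0, 0, -0.027], -1], [[0.221, 0, 0.152], [0, 0, -0.027], -1]])

```text
t: 22.33
ee_pos: [466.8, -131.1, 56.0]
orientation: [3.067, 0.675, 0.002]
ft_force: [0.2, -1.0, 2.3]
width: 27.3
grasp_force: 29.9
```

```bash
python3 -c "
from h import *
o,r=st();print(o['moment'])"
```

```text
t 22.33 p [ 466.8 -131.1   56. ] z [ 0.001 -0.    -1.   ] y [ 0.42  -0.907  0.001] q [-0.3   0.5   2.03 -0.    0.61  0.84] F [ 0.2 -1.   2.3] w 27.3 29.9
[-0.26415877  0.23370332  0.01543834]
```

Emit:
step_arm(deltas=[[[0, 0, 0], [0, 0, 0.015], -1], [[0, 0, 0], [0, 0, 0.031], -1], [[0, 0, 0], [0, 0, 0.031], -1], [[0, 0, 0], [0, 0, 0.031], -1], [[0, 0, 0], [0, 0, 0.031], -0.2], [[0, 0, 0], [0, 0, 0.031], 0], [[0, 0, 0], [0, 0, 0.031], 0.1], [[0, 0, 0], [0, 0, 0.031], 0.1], [[0, 0, 0], [0, 0, 0.031], 0.1], [[0, 0, -0.05], [0, 0, 0.031], 0.3], [[0, 0, -0.12], [0, 0, 0.031], 1], [[0, 0, -0.154], [0, 0, 0.031], 1], [[-0.12, 0, -0.154], [0, 0, 0.031], 1], [[-0.221, 0, -0.154], [0, 0, 0.031], 1], [[-0.221, 0, -0.154], [0, 0, 0.031], 1], [[-0.221, 0, -0.154], [0, 0, 0.031], 1]])

```text
t: 23.67
ee_pos: [405.4, -159.1, 102.1]
orientation: [3.083, 0.601, 0.001]
ft_force: [0.6, 0.9, 0.0]
width: 87.5
grasp_force: 0.0
```

```bash
python3 m2.py
```

```text
t 23.67 p [ 405.4 -159.1  102.1] z [ 0.001 -0.    -1.   ] y [ 0.376 -0.927  0.   ] q [-0.4   0.35  2.12  0.    0.67  0.78] F [0.6 0.9 0. ] w 87.5 0.0
1 26 z 50 c [ 454.28 -130.48] hang 6.5 r 10.0 16.0 dir rel zero 1.1
1 26 z 75 c [ 455.82 -130.9 ] hang 8.5 r 8.8 14.1 dir rel zero 1.1
2 87 z 50 c [ 444.02 -127.88] hang 0.6 r 17.8 28.8 dir rel zero 0.1
2 87 z 75 c [ 446.75 -128.6 ] hang 1.6 r 15.7 25.4 dir rel zero 0.1
head (467.53717041015625, -132.3468017578125) 15.905023574829102 2599.5 ((467.53118896484375, -132.2846221923828), (31.54509925842285, 28.285457611083984), 22.90704917907715)
ellipse ((467.64398193359375, -132.3458709716797), (29.357770919799805, 29.479276657104492), 86.61911010742188)
rim ((467.3255310058594, -131.05982971191406), 18.831056594848633)
```

The lock is home and released, with its line within about 1° of the zero line. I'm handing in.

```bash
python3 -c "
from workcell import *
print(close_job())"
```

```text
the job is handed in; nothing more can be done
None
```

The lock cylinder was stood on its tail, regripped by its head, seated fully home in the holder and turned clockwise until its red line was within about 1° of the zero line; it was then released and the job handed in at about 24 s, with the result not reported back.

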